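Clamp a washed bonbon mould and start the dryer

TASK

Get the washed bonbon mould drying: with the fingertips push the mould along the drying bench until it rests against the fence, then flip the clamp lever over towards the mould so that it snaps down on its rim, then flip the long toggle on the control box over to start the blower. Only push things, do not lift the mould; leave the short toggle and everything else as they are.

Things in the scene. Friction and masses are not known exactly. Their poses are not given: they have to be found in the camera images.
- bench: mould-drying bench, fixed: slotted deck, low side rails, steel fence across the far end, low white blower housing behind it. Origin on the table under the deck, z up, x from the open near end to the fence, y left. In its frame (mm): deck top z 40, near edge x -95; rails' inner faces y +-94, top z 52; housing top z 55, reaching to x +156.
- fence (a point): middle of the top edge of the fence's near face (x +70, z 62 mm in the bench frame), against which the mould is pushed. Fence and the clamp's two cheeks (28 mm apart, 44 mm over all, top 91 mm above the table) reach 26 mm farther.
- mould: the bonbon mould on the bench: a white slab 100 (x) x 180 (y) x 24 (z) mm with 18 grey dimples, 0.25 to 0.5 kg, loose, lying between the rails (about 4 mm play each side) 25 to 55 mm short of the fence. Origin at the centre of its underside. Against the fence its origin is at x = +20 mm in the bench frame.
- clamp (a joint): over-centre clamp lever at the middle of the fence, rad. 0 = open: handle leans 0.5 rad from vertical away from the mould (bench +x), pad up. Grows as the handle swings over the mould (to bench -x); 0.5 is dead centre (handle vertical), past it a spring snaps it on: pad on the rim of the seated mould at about 0.95, or 1.1 with nothing under it. About 4 N at the tip moves it.
- clamp_hinge (a point): the clamp's hinge, its axis along the bench's y: x +83, z 76 mm in the bench frame.
- clamp_tip (a point): centre of the round end of the clamp handle, a black grip 16 mm thick that fills the upper half of the handle; 85 mm from the hinge. When open it is 41 mm beyond the hinge (bench +x) and 151 mm above the table.
- clamp_lever: the whole clamp lever (steel arm, black grip, rubber pad); origin on the hinge axis, y along it.
- clamp_pad (a point): rubber pad of the clamp, a cross cylinder 12 mm thick, 22 mm long along the bench's y, 34 mm from the hinge on the mould's side; this point is its centre. It turns with the lever.
- control_box: grey control box 120 x 120 x 60 mm, fixed to the table on one side of the bench, left or right (a low white kitchen scale, 36 mm high, stands on the other). Origin at the centre of its underside, z up; in its frame the long toggle is at y = +30 mm and the short one at y = -30 mm, both pivot at x = 0, z = 62 mm.
- blower_switch (a joint): the long toggle (65 mm, 12 mm thick in its upper half), rad. 0 = off: leans 0.4 rad towards the box's -x. Swings towards the box's +x; 0.4 is the dead centre (upright), past it a spring snaps it to 0.8 = on. About 3 N at the tip moves it.
- blower_switch_tip (a point): centre of the round end of the long toggle, 65 mm from its pivot; off: 25 mm to the box's -x of the pivot, 122 mm above the table.
- lamp_switch (a joint): the short toggle (28 mm, 12 mm thick), rad, same sense: 0 = as found, 0.8 = over. Leave as found. Its highest point stands 97 mm above the table as it swings.
- lamp_switch_tip (a point): centre of the round end of the short toggle.
- nozzle: steel piping nozzle, a loose cone 28 mm wide, 42 mm tall, standing in front of the bench; leave alone
- ramekin: white porcelain ramekin, 52 mm wide, 36 mm tall, standing in front of the bench; leave alone
- jar: amber jar with white cap, 68 mm wide, 100 mm tall; leave alone
- spatula: spatula lying flat; leave alone
- bowl: steel bowl, 130 mm wide, 55 mm tall; leave alone
Things that resemble listed ones, but are neither listed nor needed, are in the scene too. What is shaped like the mould but purple or red is not meant. There is more than one size of the control_box; the job needs the smaller.

How it is judged:
By the outcome, as a careful person would: the job done as asked, in the order asked, and still so for the second after the job is handed in, with the robot touching nothing.
It also fails if it takes over 51 s, if anything falls off the work surface, if the arm or the gripper's body presses on something with over 40 N, if the wrist force passes 120 N, or if a joint passes its speed limit or range.

ROBOT

A 7-joint arm with a two-finger parallel gripper is mounted at the origin on the work surface. World frame = base frame: x ahead of the robot, y to its left, z up, the work surface at z = 0. Lengths are in m, angles in rad, forces in N, time in s.
With the tool pointing down it reaches from about 0.4 to 0.85 m from the base axis. Payload 10.4 kg.
Tool frame: the origin (TCP) lies midway between the tips of the shut fingers; the grasp point (between the pads) lies 19 mm behind it; z points along the fingers, y is the direction in which the jaws open and shut (so a half turn about z gives the same grasp; the last joint's range is limited). The gripper opens to 87 mm and grips with 3 to 60 N. Pads are 19 mm wide; open, the fingers measure 117 mm over their backs; the gripper's body (75 mm by 190 mm) begins 51 mm behind the grasp point.
Start: joints at [-1.234, 0.332, -0.065, 1.46, 0.022, 1.35, -0.088], TCP at [0.22, 0.585, 0.187] pointing down, gripper open.
Joint ranges: [-2.6, 2.6], [-0.5, 2.12], [-1.47, 1.34], [0.16, 2.42], [-1.27, 4.41], [0.06, 2.06], [-2.6, 2.6]. Speed limits (rad/s): [2.22, 2.22, 2.79, 2.79, 3.14, 3.14, 3.14].

INTERFACE

Orientations are given as a unit quaternion [x, y, z, w].
In Python, from bench import r gives the robot as it stands.
- The arm moves only by the tool step_arm, never from a script. Its argument "increments" is a list of rows, each a list of 2 entries, a list of its own where there are three numbers: the shift along the tool's x, y, z in m, then the turn, a rotation vector about the tool's x, y, z in rad. A call has 1 to 5 rows; each row is the pose to reach, as a shift and turn from the pose measured when the call began, along the tool's axes at that moment; what a row does not reach only later rows make up. A row lasts 1/10 s, in which the tool goes at most 50 mm and 8.59 degrees, less where a joint would pass 70% of its speed; a pose out of reach is approached as far as the arm can. A call with a gripper value outside its range is refused whole. "hand" is the closure, from -1 (fully open) to 1 (shut), so that 0 is half open, set as the call begins (left out, the last holds). The fingers move at their own pace and stop on an object; "grip_force" is the grip in N (left out, the last holds). Time passes only in rows, so rows that repeat a pose let the fingers close. It gives the time, the measured TCP pose, the force and the opening at its end, in the units of the state.
- r.read_state(): the state, without advancing time (a new reading comes with each control period).
- r.camera(name): name is "side" or "top" or "wrist"; returns a dict with "pixels" (384x512x3 uint8, blue, green, red), "camera_matrix" (3x3 intrinsics, pixels), "extrinsics" (4x4, takes a point from camera to world coordinates). Camera axes: x right, y up, looking along -z (the intrinsics and any distortion apply to the point x, -y, -z); pixel columns grow to the right and rows downward; lengths in m; the calibration is good to about 2 mm. A picture is of the moment at which its call begins. There is no depth.
- r.close_job(): hands the job in, once; it reports no verdict.
The state is a dict: "time": time; "joint_positions": joint angles; "joint_vel": joint speeds; "joint_torque": joint torques, N m; "ee_pos": TCP position; "eef_rot": TCP orientation; "ft_force": force on the tool from outside, world axes, zero at the start; "torque": the same for the moment, N m; "width": finger opening in m.
Only numpy, scipy, OpenCV 4.12 (cv2) and the standard library are available. Lean on these libraries where they do the work, as an engineer would, in place of code of your own. Each camera call takes 0.05 s, during which the arm holds its last target.

## Working session

There is one attempt and no reset: what is moved stays moved. The work goes in short steps, Python scripts to look and compute and a tool call to move; the robot and the scene stay as the last step left them, time stands still between calls to the robot, and variables do not carry over. Pictures are saved under pics/ and viewed, and the job is handed in when it is done.

Besides the shell and the picture viewer there is one more tool, called after "Emit:" as a command line: name --argument value ..., lists and objects as JSON in quotes. step_arm: Moves the arm, as the interface text tells. Its arguments: {"type":"object","properties":{"increments":{"type":"array"},"hand":{"type":"number"},"grip_force":{"type":"number"}},"required":["increments"]}

```bash
mkdir -p pics; ls
python3 - <<'E'
from bench import r
import cv2,numpy as np
s=r.read_state()
print({k:np.round(v,4).tolist() for k,v in s.items()})
for n in ["side","top"]:
    c=r.camera(n); cv2.imwrite(f"pics/{n}0.png",c["pixels"]); np.savez(f"{n}0.npz",**c)
    print(n,np.round(c["camera_matrix"],2).tolist(),np.round(c["extrinsics"],4).tolist())
    print([k for k in c])
E
```

```text
pics
{'time': 0.0, 'joint_positions': [-1.2336, 0.3329, -0.0647, 1.461, 0.0216, 1.3499, -0.0885], 'joint_vel': [0.0004, -0.0011, 0.0001, -0.0011, 0.0014, 0.0001, -0.0001], 'joint_torque': [-0.0007, -62.3247, 0.0245, -38.9901, -0.0613, 0.0397, 0.0001], 'ee_pos': [0.2199, 0.5846, 0.1862], 'eef_rot': [0.1789, 0.9839, -0.0007, -0.0001], 'ft_force': [-0.429, -0.1261, -0.1359], 'torque': [-0.0001, 0.0348, -0.0603], 'width': 0.0868}
side [[435.74, 0.0, 248.18], [0.0, 435.74, 186.87], [0.0, 0.0, 1.0]] [[0.9934, 0.0603, -0.0972, 0.409], [-0.1137, 0.6152, -0.7801, -1.1096], [0.0127, 0.786, 0.618, 0.942], [0.0, 0.0, 0.0, 1.0]]
['pixels', 'camera_matrix', 'extrinsics']
top [[456.36, 0.0, 263.6], [0.0, 456.36, 187.6], [0.0, 0.0, 1.0]] [[0.0263, 0.9941, -0.1052, 0.3564], [-0.9996, 0.0255, -0.0088, -0.0671], [-0.0061, 0.1054, 0.9944, 1.5939], [0.0, 0.0, 0.0, 1.0]]
['pixels', 'camera_matrix', 'extrinsics']
```

View pics/side0.png

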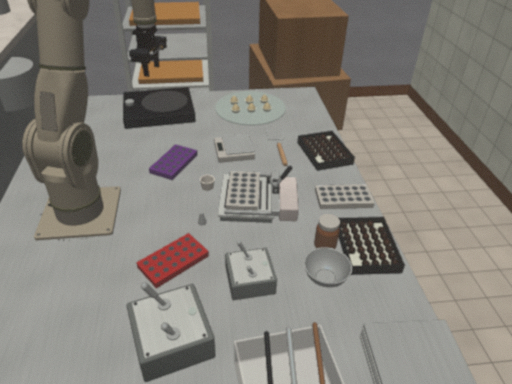

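View pics/top0.png

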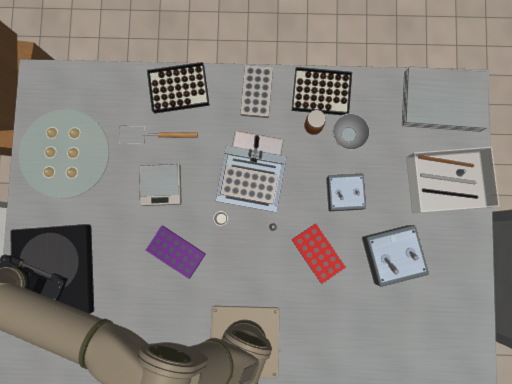

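The bench and white mould are at top (252,183). The small box is at top (346,192), and the larger box at (396,256) is not wanted. The purple (176,252) and red (318,253) moulds and the loose white one beyond the bench (257,90) are lookalikes. The scale is at (160,185). Next I'll crop closer.

Run:
```python
import cv2
a=cv2.imread("pics/top0.png")
cv2.imwrite("pics/t_bench.png",cv2.resize(a[120:220,205:305],None,fx=6,fy=6,interpolation=cv2.INTER_CUBIC))
cv2.imwrite("pics/t_box.png",cv2.resize(a[160:224,314:378],None,fx=9,fy=9,interpolation=cv2.INTER_CUBIC))
a=cv2.imread("pics/side0.png")
cv2.imwrite("pics/s_bench.png",cv2.resize(a[150:230,205:310],None,fx=7,fy=7,interpolation=cv2.INTER_CUBIC))
cv2.imwrite("pics/s_box.png",cv2.resize(a[232:304,212:284],None,fx=8,fy=8,interpolation=cv2.INTER_CUBIC))
```

```text
(no output)
```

View pics/t_bench.png

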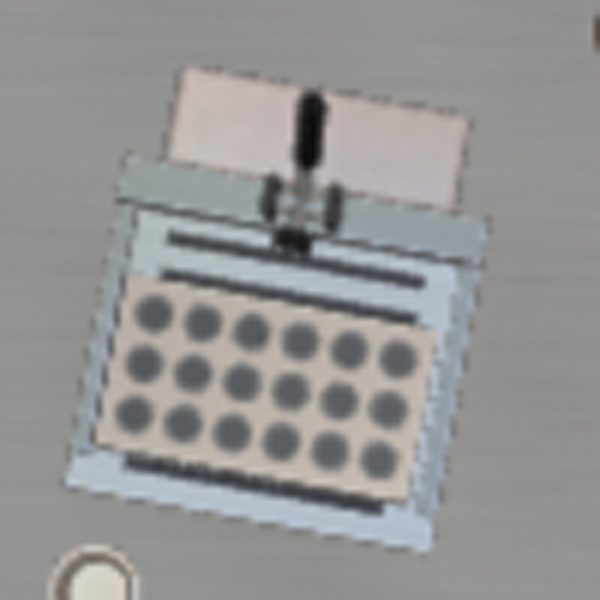

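View pics/t_box.png

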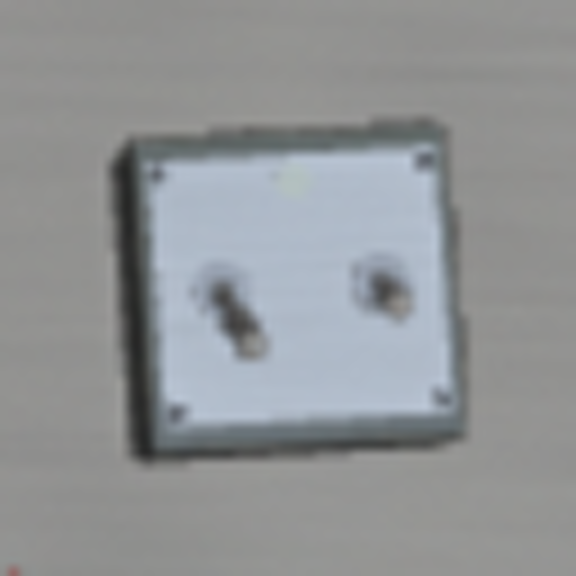

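View pics/s_bench.png

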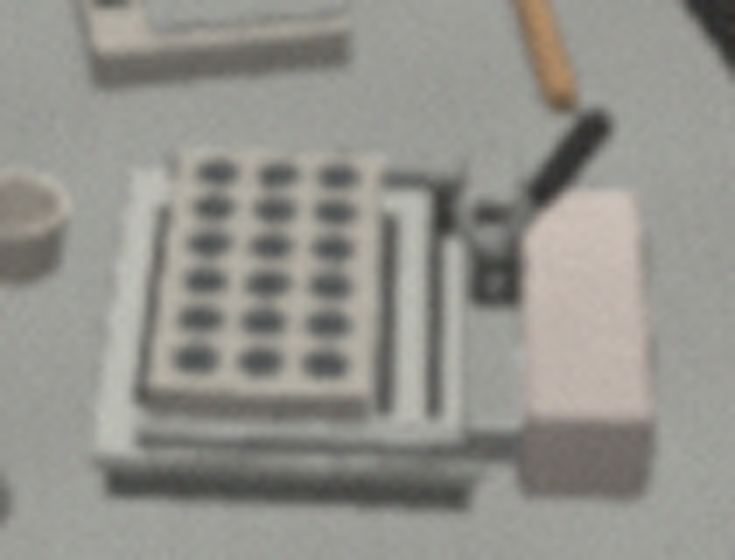

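View pics/s_box.png

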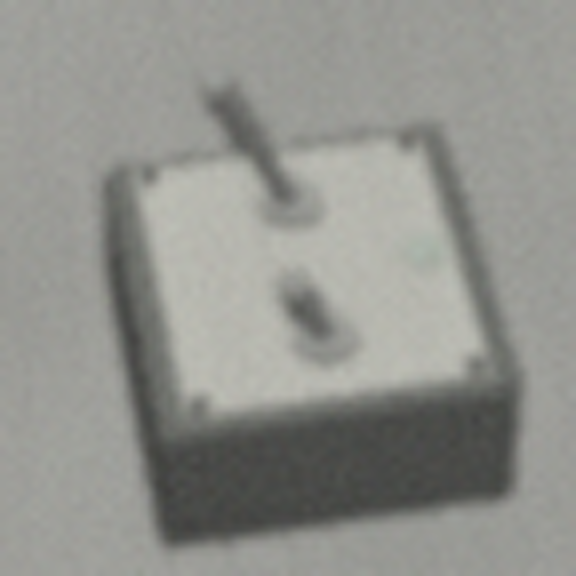

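```bash
cat > h.py <<'E'
import numpy as np
from scipy.optimize import least_squares
def proj(c,P):
    P=np.atleast_2d(P);E=c["extrinsics"];K=c["camera_matrix"]
    q=(P-E[:3,3])@E[:3,:3]
    q=q*[1,-1,-1]; u=q@K.T
    return u[:,:2]/u[:,2:]
def ray(c,uv,z):
    E=c["extrinsics"];K=c["camera_matrix"]
    d=np.linalg.solve(K,[uv[0],uv[1],1])*[1,-1,-1]; d=E[:3,:3]@d;o=E[:3,3]
    return o+d*(z-o[2])/d[2]
def T(p,L):
    L=np.atleast_2d(L);c,s=np.cos(p[2]),np.sin(p[2])
    return np.c_[p[0]+c*L[:,0]-s*L[:,1],p[1]+s*L[:,0]+c*L[:,1],L[:,2]]
E
python3 - <<'E'
from h import *
t=dict(np.load("top0.npz"));s=dict(np.load("side0.npz"))
tb=lambda x,y:(205+(x+.5)/6-.5,120+(y+.5)/6-.5)
tx=lambda x,y:(314+(x+.5)/9-.5,160+(y+.5)/9-.5)
sb=lambda x,y:(205+(x+.5)/7-.5,150+(y+.5)/7-.5)
sx=lambda x,y:(212+(x+.5)/8-.5,232+(y+.5)/8-.5)
def fit(obs,p0,n):
    def res(p):
        o=[]
        for c,uv,L in obs: 
            L=np.array(L(p) if callable(L) else L,float)/1000
            o+=list((proj(c,T(p[:3],L))[0]-uv))
        return np.array(o)
    q=least_squares(res,p0,loss='soft_l1',f_scale=1)
    print(n,np.round(q.x,4)); print(np.round(res(q.x).reshape(-1,2),1).tolist()); return q.x
# bench; p[3]=deck half width, p[4]=housing half width mm/100
ob=[(t,tb(68,487),lambda p:(-95,p[3]*100,40)),(t,tb(432,550),lambda p:(-95,-p[3]*100,40)),
 (t,tb(183,65),lambda p:(156,p[4]*100,55)),(t,tb(470,120),lambda p:(156,-p[4]*100,55)),
 (t,tb(313,97),(124,0,151)),(s,sb(597,122),(124,0,151)),
 (s,sb(637,198),lambda p:(156,p[4]*100,55)),(s,sb(650,415),lambda p:(156,-p[4]*100,55)),
 (s,sb(98,460),lambda p:(-95,-p[3]*100,40))]
b=fit(ob,[.6,0,0,1,.9],"bench")
om=[(t,tb(127,275),(50,90,64)),(t,tb(435,330),(50,-90,64)),(t,tb(408,500),(-50,-90,64)),(t,tb(96,443),(-50,90,64)),
 (s,sb(383,155),(50,90,64)),(s,sb(368,393),(50,-90,64)),(s,sb(150,390),(-50,-90,64)),(s,sb(178,152),(-50,90,64))]
m=fit(om,[.6,0,0],"mould")
d=m[:2]-b[:2];c_,s_=np.cos(b[2]),np.sin(b[2]);print("mould in bench",c_*d[0]+s_*d[1],-s_*d[0]+c_*d[1],m[2]-b[2])
ox=[(t,tx(118,142),(60,60,60)),(t,tx(440,122),(60,-60,60)),(t,tx(463,436),(-60,-60,60)),(t,tx(148,455),(-60,60,60)),
(s,sx(435,128),(60,60,60)),(s,sx(518,385),(60,-60,60)),(s,sx(165,435),(-60,-60,60)),(s,sx(112,170),(-60,60,60)),
(t,tx(252,345),(-25,30,122)),(s,sx(217,92),(-25,30,122)),(s,sx(170,540),(-60,-60,0)),(s,sx(510,492),(60,-60,0))]
x=fit(ox,[.6,-.2,0],"box")
for n,p,L in [("hinge",b,(83,0,76)),("ctip",b,(124,0,151)),("fence",b,(70,0,62)),("btip",x,(-25,30,122)),("bpiv",x,(0,30,62)),("ltip",x,(-11,-30,88))]:
    P=T(p,np.array(L)/1000);print(n,P.round(4)[0],proj(t,P)[0].round(1),proj(s,P)[0].round(1))
for n,uv in [("ramekin",(221,218)),("nozzle",(273,227)),("jar",(316,120)),("bowl",(351,132))]: print(n,ray(t,uv,.036).round(3))
np.savez("poses.npz",b=b,m=m,x=x)
E
```

```text
bench [ 0.5496 -0.01   -0.1469  1.0556  0.8275]
[[-0.0, 0.1], [0.2, 0.2], [0.2, -0.5], [-0.2, -1.6], [0.0, 1.2], [-0.4, 0.8], [0.3, -1.0], [1.2, -0.1], [-1.2, -0.5]]
mould [ 0.5297 -0.0039 -0.1537]
[[-0.2, -0.7], [0.8, -0.5], [0.0, 0.2], [-0.6, 0.2], [-0.3, 0.1], [0.6, 0.5], [-0.6, -0.2], [-0.3, -0.4]]
mould in bench -0.02050434479184634 0.003103948613191585 -0.006850629808077158
box [ 0.5133 -0.3326  0.0907]
[[0.4, -0.5], [-0.0, -0.6], [0.6, -0.1], [-0.1, 0.1], [0.4, -1.5], [0.9, -0.5], [-0.7, 0.4], [-1.7, -0.7], [-0.6, -0.2], [-0.3, -0.9], [-1.1, 2.0], [0.7, 0.8]]
hinge [ 0.6317 -0.0222  0.076 ] [255.1 153.5] [275.1 186.3]
ctip [ 0.6722 -0.0282  0.151 ] [256.8 137. ] [289.4 167.8]
fence [ 0.6188 -0.0203  0.062 ] [254.6 158. ] [270.8 189.6]
btip [ 0.4856 -0.305   0.122 ] [341.  197.7] [238.4 242.1]
bpiv [ 0.5105 -0.3027  0.062 ] [337.5 191.8] [247.5 256.5]
ltip [ 0.505  -0.3635  0.088 ] [357.  193.2] [248.1 267.2]
ramekin [0.413 0.089 0.036]
nozzle [ 0.387 -0.089  0.036]
jar [ 0.763 -0.23   0.036]
bowl [ 0.723 -0.352  0.036]
```

The fit is consistent to about 1–2 px. The mould sits 40 mm short of the fence, which is in the stated range. The box is rotated about +5°, with the long toggle on the bench side.

The choice is the beige-white 18-dimple mould on the bench and the small box at top (346,192). Rejected:
- Big box (396,256).
- Purple mould (176,252).
- Red mould (318,253).
- Loose white mould (257,90).

I'll push with the gripper open and the jaws along the bench's y, which gives two contacts.

```bash
cat >> h.py <<'E'
from scipy.spatial.transform import Rotation as R
def go(pos,yaw_y=None,tilt=None):
    "print shift/turn to world pos; yaw_y = world angle of tool y axis, tool down"
    from bench import r
    s=r.read_state(); Q=R.from_quat(s["eef_rot"]);p=np.array(s["ee_pos"])
    sh=Q.inv().apply(np.array(pos)-p)
    rv=np.zeros(3)
    if yaw_y is not None:
        y=np.array([np.cos(yaw_y),np.sin(yaw_y),0]);z=np.array([0,0,-1.]);x=np.cross(y,z)
        rv=(Q.inv()*R.from_matrix(np.c_[x,y,z])).as_rotvec()
    print("t",round(s["time"],2),"pos",p.round(4),"F",np.round(s["ft_force"],1),"w",round(s["width"],4),"shift",sh.round(4),"rv",rv.round(4))
def B(k,L):
    P=np.load("poses.npz")[k]; return T(P[:3],np.array(L)/1000)[0]
def inB(k,p):
    P=np.load("poses.npz")[k];d=np.array(p[:2])-P[:2];c,s=np.cos(P[2]),np.sin(P[2])
    return np.array([c*d[0]+s*d[1],-s*d[0]+c*d[1],p[2]])*1000
E
python3 -c "
from h import *
go(B('b',(-92,0,150)),np.pi/2-.147)"
```

```text
t 0.1 pos [0.2199 0.5846 0.1864] F [ 0.2 -1.   0.5] w 0.0872 shift [-0.428  -0.4599  0.037 ] rv [-1.300e-03 -1.000e-04 -2.128e-01]
```

Emit:
step_arm --increments '[[[-0.034, -0.036, 0], [0, 0, -0.1]], [[-0.068, -0.073, 0], [0, 0, -0.213]], [[-0.102, -0.11, 0], [0, 0, -0.213]], [[-0.136, -0.146, 0], [0, 0, -0.213]], [[-0.17, -0.182, 0], [0, 0, -0.213]]]' --hand -1

```text
time: 0.6
ee_pos: [0.3153, 0.3522, 0.1863]
eef_rot: [0.073, 0.997, -0.001, -0.0]
ft_force: [0.6, 0.1, 0.4]
width: 0.0872
```

```bash
python3 -c "
from h import *
go(B('b',(-92,0,150)),np.pi/2-.147)"
```

```text
t 0.6 pos [0.3153 0.3522 0.1863] F [0.6 0.1 0.4] w 0.0872 shift [-0.1927 -0.324   0.0367] rv [-0.0015 -0.0005  0.0001]
```

Emit:
step_arm --increments '[[[-0.025, -0.042, 0], [0, 0, 0]], [[-0.05, -0.084, 0.01], [0, 0, 0]], [[-0.075, -0.126, 0.02], [0, 0, 0]], [[-0.1, -0.168, 0.03], [0, 0, 0]], [[-0.125, -0.21, 0.037], [0, 0, 0]]]'

```text
time: 1.1
ee_pos: [0.4082, 0.1242, 0.1489]
eef_rot: [0.073, 0.997, -0.001, -0.0]
ft_force: [2.0, 0.7, 0.1]
width: 0.0872
```

```bash
python3 -c "
from h import *
go(B('b',(-92,0,100)),np.pi/2-.147)"
```

```text
t 1.1 pos [0.4082 0.1242 0.1489] F [2.  0.7 0.1] w 0.0872 shift [-0.0676 -0.112   0.049 ] rv [-0.0014 -0.0008  0.0003]
```

Emit:
step_arm --increments '[[[-0.024, -0.038, 0.01], [0, 0, 0]], [[-0.048, -0.076, 0.025], [0, 0, 0]], [[-0.068, -0.112, 0.035], [0, 0, 0]], [[-0.068, -0.112, 0.049], [0, 0, 0]], [[-0.068, -0.112, 0.049], [0, 0, 0]]]'

```text
time: 1.6
ee_pos: [0.4578, 0.0022, 0.0984]
eef_rot: [0.074, 0.997, -0.001, -0.002]
ft_force: [-0.2, 0.3, 0.3]
width: 0.0872
```

```bash
python3 -c "
from h import *
from bench import r
import cv2
go(B('b',(-92,0,50)),np.pi/2-.147)
for n in ['side','wrist']:
  c=r.camera(n);np.savez(n+'1.npz',**c);a=c['pixels']
  cv2.imwrite('pics/%s1.png'%n,cv2.resize(a[130:250,180:320],None,fx=5,fy=5,interpolation=cv2.INTER_CUBIC) if n=='side' else a)"
```

```text
t 1.6 pos [0.4578 0.0022 0.0984] F [-0.2  0.3  0.3] w 0.0872 shift [-0.0008  0.0014  0.0484] rv [-0.0027 -0.0038 -0.002 ]
```

View pics/side1.png

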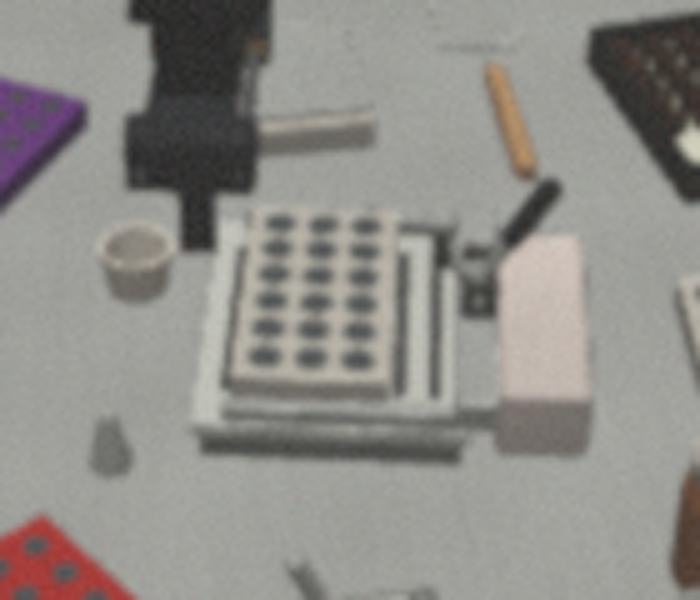

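View pics/wrist1.png

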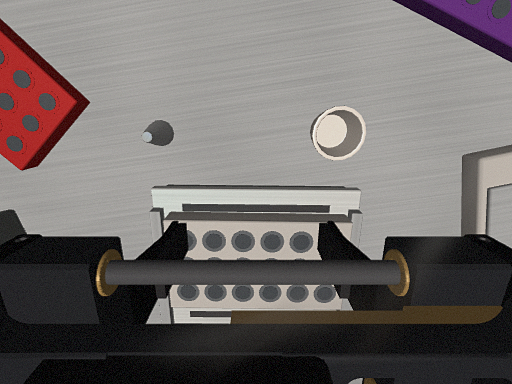

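The side picture shows the near finger in front of the mould's near edge, with its tip at crop (198,247). Nothing blocks the descent, and the nozzle and ramekin are clear.

Emit:
step_arm --increments '[[[0, 0.001, 0.02], [0, -0.004, 0]], [[0, 0.001, 0.04], [0, -0.004, 0]], [[0, 0.001, 0.048], [0, -0.004, 0]], [[0, 0.001, 0.048], [0, -0.004, 0]]]'

```text
time: 2.1
ee_pos: [0.4582, 0.0055, 0.0518]
eef_rot: [0.072, 0.997, -0.001, 0.001]
ft_force: [-0.5, -0.2, 0.3]
width: 0.0872
```

```bash
python3 -c "
from h import *
from bench import r
import cv2
go(B('b',(-40,0,50)),np.pi/2-.147)
for n in ['side']:
  c=r.camera(n);np.savez(n+'1.npz',**c);a=c['pixels']
  cv2.imwrite('pics/%s2.png'%n,cv2.resize(a[130:250,180:320],None,fx=5,fy=5,interpolation=cv2.INTER_CUBIC) if n=='side' else a)"
```

```text
t 2.1 pos [0.4582 0.0055 0.0518] F [-0.5 -0.2  0.3] w 0.0872 shift [-0.0527 -0.0021  0.0019] rv [-0.002   0.0012  0.0024]
```

View pics/side2.png

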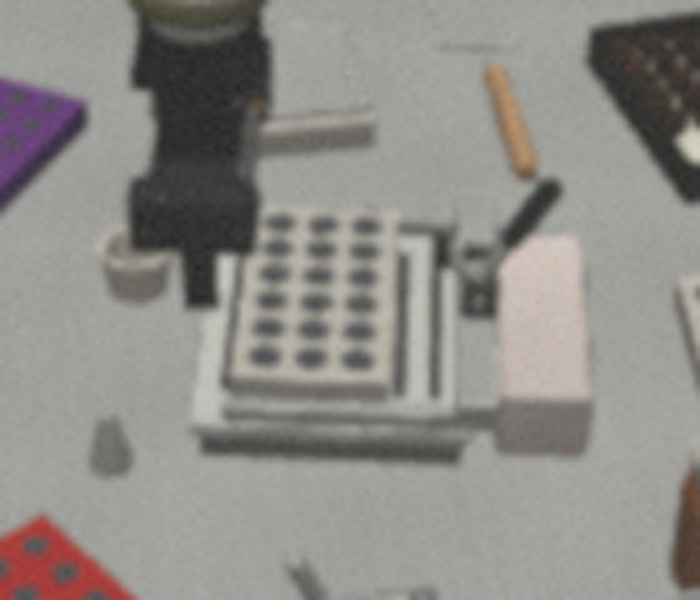

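Emit:
step_arm --increments '[[[-0.006, -0.002, 0], [0, 0, 0]], [[-0.012, -0.002, 0], [0, 0, 0]], [[-0.018, -0.002, 0], [0, 0, 0]], [[-0.023, -0.002, 0], [0, 0, 0]], [[-0.028, -0.002, 0], [0, 0, 0]]]'

```text
time: 2.65
ee_pos: [0.4868, -0.0007, 0.0527]
eef_rot: [0.072, 0.997, -0.001, 0.001]
ft_force: [0.7, -0.3, 0.7]
width: 0.0875
```

Emit:
step_arm --increments '[[[-0.004, 0, 0], [0, 0, 0]], [[-0.008, 0, 0], [0, 0, 0]], [[-0.011, 0, 0], [0, 0, 0]], [[-0.014, 0, 0], [0, 0, 0]], [[-0.016, 0, 0], [0, 0, 0]]]'

```text
time: 3.15
ee_pos: [0.5028, -0.0031, 0.0527]
eef_rot: [0.072, 0.997, -0.001, 0.001]
ft_force: [-1.2, 0.0, -0.2]
width: 0.0873
```

```bash
python3 -c "
from h import *
go(B('b',(-40,0,50)),np.pi/2-.147)"
```

```text
t 3.15 pos [ 0.5028 -0.0031  0.0527] F [-1.2  0.  -0.2] w 0.0873 shift [-0.0072 -0.0001  0.0028] rv [-0.0017  0.0024  0.002 ]
```

Emit:
step_arm --increments '[[[-0.002, 0, 0], [0, 0, 0]], [[-0.004, 0, 0], [0, 0, 0]], [[-0.005, 0, 0], [0, 0, 0]], [[-0.006, 0, 0], [0, 0, 0]]]'

```text
time: 3.55
ee_pos: [0.5088, -0.004, 0.0527]
eef_rot: [0.072, 0.997, -0.001, 0.001]
ft_force: [-0.8, -0.8, -0.3]
width: 0.0868
```

```bash
python3 -c "
from h import *
from bench import r
import cv2
go(B('b',(-40,0,50)),np.pi/2-.147)
for n in ['side']:
  c=r.camera(n);a=c['pixels']
  cv2.imwrite('pics/%s3.png'%n,cv2.resize(a[150:240,205:305],None,fx=6,fy=6,interpolation=cv2.INTER_CUBIC))"
```

```text
t 3.55 pos [ 0.5088 -0.004   0.0527] F [-0.8 -0.8 -0.3] w 0.0868 shift [-0.0012 -0.      0.0027] rv [-0.0017  0.0024  0.0019]
```

View pics/side3.png

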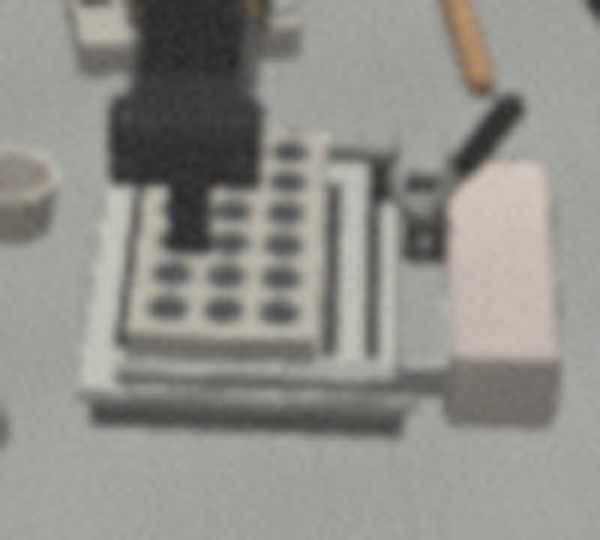

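The fingertip at crop (190,245) lies over the dimples and the mould has not moved, so the fingers are riding over it. I'll check the height calibration.

```bash
python3 -c "
from h import *
from bench import r
import cv2
s=r.read_state()
Q=R.from_quat(s['eef_rot']);p=np.array(s['ee_pos']);print(inB('b',p))
c=dict(np.load('side0.npz'))
for y in(-.0435,-.058,.0435,.058):
  P=p+Q.apply([0,y,0]);print(inB('b',P).round(1),((proj(c,P)[0]-[205,150])*6).round(0))
c=r.camera('top');cv2.imwrite('pics/top4.png',cv2.resize(c['pixels'][120:220,205:305],None,fx=6,fy=6,interpolation=cv2.INTER_CUBIC))
c=r.camera('wrist');cv2.imwrite('pics/wrist4.png',c['pixels'])
"
```

```text
[-4.11128046e+01  3.69744469e-02  5.27393764e+01]
[-41.  -43.5  52.8] [186. 296.]
[-41.  -58.   52.8] [184. 313.]
[-41.2  43.5  52.7] [194. 196.]
[-41.2  58.   52.6] [195. 180.]
```

View pics/top4.png

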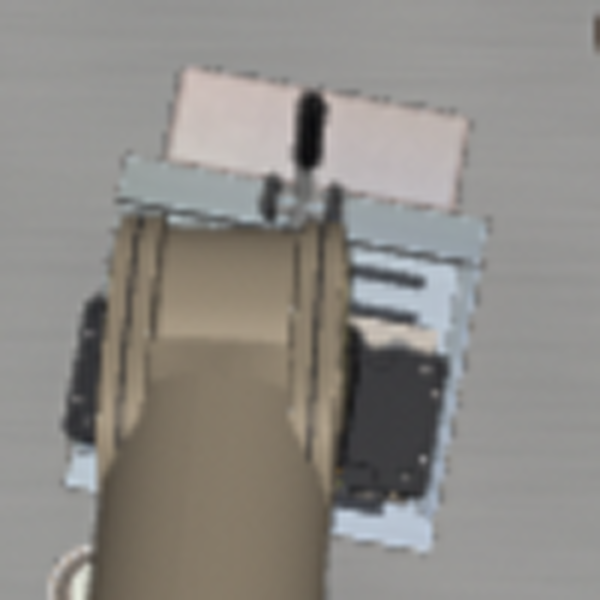

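View pics/wrist4.png

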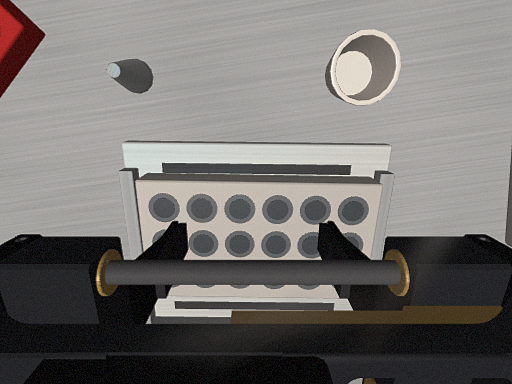

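The open tips appear well above the TCP height because the open fingers swing back. I'll raise, retreat and shut the fingers, so the tips sit at the TCP.

Emit:
step_arm --increments '[[[0, 0, -0.03], [0, 0, 0]], [[0, 0, -0.05], [0, 0, 0]], [[0.02, 0, -0.05], [0, 0, 0]], [[0.04, 0, -0.05], [0, 0, 0]], [[0.053, 0, -0.05], [0, 0, 0]]]'

```text
time: 4.2
ee_pos: [0.455, 0.0039, 0.1026]
eef_rot: [0.072, 0.997, -0.001, 0.001]
ft_force: [-0.1, 0.3, -0.8]
width: 0.0872
```

Emit:
step_arm --increments '[[[0.002, 0, 0], [0, 0, 0]], [[0.002, 0, 0], [0, 0, 0]], [[0.002, 0, 0], [0, 0, 0]], [[0.002, 0, 0], [0, 0, 0]], [[0.002, 0, 0], [0, 0, 0]]]' --hand 1

```text
time: 4.7
ee_pos: [0.4534, 0.0041, 0.1025]
eef_rot: [0.073, 0.997, -0.001, 0.001]
ft_force: [0.9, 0.4, -0.4]
width: 0.0548
```

```bash
python3 -c "
from h import *
from bench import r
import cv2
go(B('b',(-94,0,50)),np.pi/2-.147)
s=r.read_state();p=np.array(s['ee_pos']);print(inB('b',p))
c=r.camera('side');cv2.imwrite('pics/side5.png',cv2.resize(c['pixels'][130:240,185:305],None,fx=6,fy=6,interpolation=cv2.INTER_CUBIC))
print((proj(c,p)[0]-[185,130])*6)
c=r.camera('wrist');cv2.imwrite('pics/wrist5.png',c['pixels']);print(proj(c,p))
"
```

```text
t 4.7 pos [0.4534 0.0041 0.1025] F [ 0.9  0.4 -0.4] w 0.0548 shift [-0.0031  0.0002  0.0525] rv [-0.0019  0.002   0.0018]
[-97.19735571  -0.14873913 102.48799568]
[204.24108916 288.63082315]
[[251.61241219 216.76154856]]
```

View pics/side5.png

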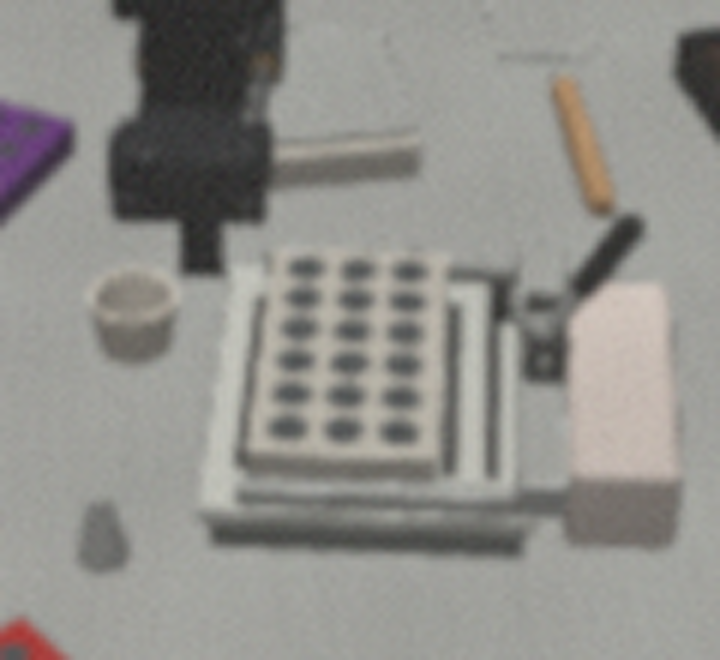

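View pics/wrist5.png

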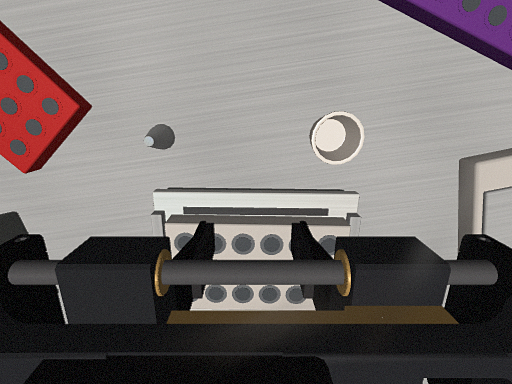

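Emit:
step_arm --increments '[[[0, 0, 0], [0, 0, 0]], [[0, 0, 0], [0, 0, 0]], [[0, 0, 0], [0, 0, 0]], [[0, 0, 0], [0, 0, 0]], [[0, 0, 0], [0, 0, 0]]]'

```text
time: 5.3
ee_pos: [0.4532, 0.0041, 0.1025]
eef_rot: [0.073, 0.997, -0.001, 0.001]
ft_force: [-0.3, -0.8, -0.1]
width: 0.0069
```

Emit:
step_arm --increments '[[[0, 0, 0], [0, 0, 0]], [[0, 0, 0], [0, 0, 0]], [[0, 0, 0], [0, 0, 0]], [[0, 0, 0], [0, 0, 0]], [[0, 0, 0], [0, 0, 0]]]'

```text
time: 5.8
ee_pos: [0.4533, 0.0041, 0.1025]
eef_rot: [0.072, 0.997, -0.001, 0.001]
ft_force: [0.1, -0.3, -0.8]
width: 0.0008
```

```bash
python3 -c "
from h import *
from bench import r
import cv2
go(B('b',(-94,0,50)),np.pi/2-.147)
s=r.read_state();p=np.array(s['ee_pos']);print(inB('b',p))
c=r.camera('side');cv2.imwrite('pics/side6.png',cv2.resize(c['pixels'][130:240,185:305],None,fx=6,fy=6,interpolation=cv2.INTER_CUBIC))
print((proj(c,p)[0]-[185,130])*6,(proj(c,p+[0,0,.02])[0]-[185,130])*6)
c=r.camera('wrist');cv2.imwrite('pics/wrist6.png',c['pixels']);print(proj(c,p),proj(c,p+[0,0,.02]),c['extrinsics'].round(3),c['camera_matrix'][0,0])
"
```

```text
t 5.8 pos [0.4533 0.0041 0.1025] F [ 0.1 -0.3 -0.8] w 0.0008 shift [-0.0032  0.0002  0.0525] rv [-0.0017  0.002   0.0019]
[-97.34452802  -0.10937303 102.50821061]
[203.97041095 288.54773185] [202.8826279  258.28452409]
[[251.63101581 216.67817591]] [[251.49841435 227.56900281]] [[ 0.144 -0.944 -0.297  0.37 ]
 [ 0.99   0.137  0.045  0.017]
 [-0.002 -0.301  0.954  0.3  ]
 [ 0.     0.     0.     1.   ]] 269.331179474437
```

View pics/side6.png

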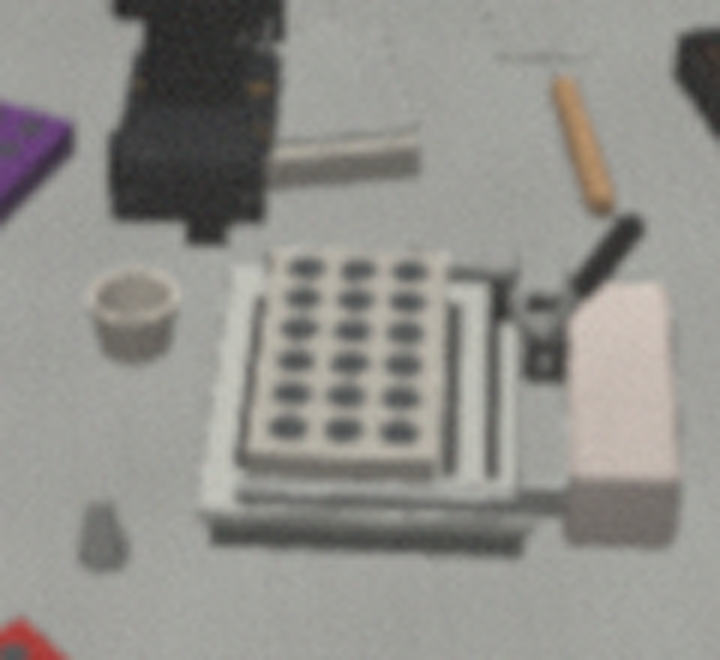

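View pics/wrist6.png

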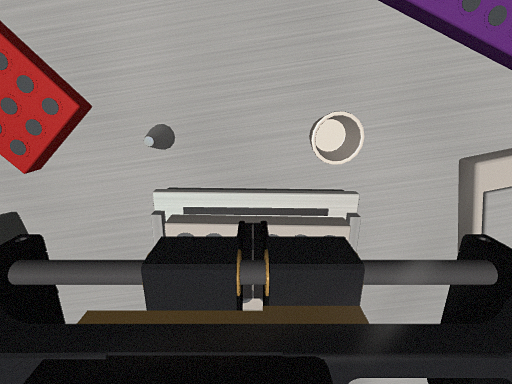

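```bash
python3 -c "
from h import *
from bench import r
s=r.read_state();p=np.array(s['ee_pos']);Q=R.from_quat(s['eef_rot'])
c=dict(np.load('side0.npz'))
for L in [(0,0,0),(0,-.015,0),(0,.015,0),(0,.095,-.07),(0,-.095,-.07),(.037,.095,-.07),(-.037,.095,-.07)]:
  P=p+Q.apply(L);print(L,P.round(3),((proj(c,P)[0]-[185,130])*6).round(0))
w=r.camera('wrist')
for L in [(-95,105,40),(-95,-105,40),(-70,90,64),(-70,-90,64)]: print(L,proj(w,B('b',L)).round(0))
for L in [(.01,.015,0),(.01,.015,-.02),(.01,.015,-.03),(.01,-.015,-.03)]: print(L,proj(w,p+Q.apply(L)).round(0))
print(proj(w,[[.387,-.089,0],[.413,.089,.036]]))
"
```

```text
(0, 0, 0) [0.453 0.004 0.102] [204. 289.]
(0, -0.015, 0) [ 0.451 -0.011  0.103] [202. 306.]
(0, 0.015, 0) [0.455 0.019 0.102] [206. 272.]
(0, 0.095, -0.07) [0.467 0.098 0.172] [215.  81.]
(0, -0.095, -0.07) [ 0.439 -0.09   0.173] [183. 291.]
(0.037, 0.095, -0.07) [0.43  0.104 0.172] [147.  79.]
(-0.037, 0.095, -0.07) [0.503 0.093 0.172] [283.  83.]
(-95, 105, 40) [[355. 195.]]
(-95, -105, 40) [[149. 194.]]
(-70, 90, 64) [[346. 228.]]
(-70, -90, 64) [[158. 227.]]
(0.01, 0.015, 0) [[271. 205.]]
(0.01, 0.015, -0.02) [[273. 215.]]
(0.01, 0.015, -0.03) [[274. 220.]]
(0.01, -0.015, -0.03) [[229. 220.]]
[[159.41246528 136.01209646]
 [332.58467444 140.09418668]]
```

```bash
python3 -c "
from h import *
from bench import r
import cv2
c=dict(np.load('side0.npz'));t=dict(np.load('top0.npz'))
p=np.array([.2199,.5846,.1862]);print(proj(c,p),proj(c,p+[0,0,.07]),proj(t,p))
y=np.array([.352,.936,0])
for s in(-1,1):
  for k in (.0435,.0585): print(s,k,proj(c,p+s*k*y).round(1),proj(t,p+s*k*y).round(1))
a=c['pixels'];cv2.imwrite('pics/s0z.png',cv2.resize(a[10:100,100:200],None,fx=7,fy=6,interpolation=cv2.INTER_CUBIC))
cc=r.camera('top');cv2.imwrite('pics/t7.png',cv2.resize(cc['pixels'][150:250,200:310],None,fx=6,fy=6,interpolation=cv2.INTER_CUBIC))
q=np.array(r.read_state()['ee_pos'])
for z in(0,.07,.15):print(z,(proj(t,q+[0,0,z])-[200,150])*6)
"
```

```text
[[152.19989023  79.34397105]] [[150.01988206  62.76916785]] [[ 51.51425927 275.31962345]]
-1 0.0435 [[147.7  83.8]] [[ 64.5 280.8]]
-1 0.0585 [[146.1  85.4]] [[ 68.9 282.7]]
1 0.0435 [[156.5  75.1]] [[ 38.6 269.9]]
1 0.0585 [[158.   73.6]] [[ 34.2 268. ]]
0 [[272.31378607 333.84095655]]
0.07 [[266.15612198 324.95326214]]
0.15 [[258.33817251 313.66918676]]
```

View pics/s0z.png

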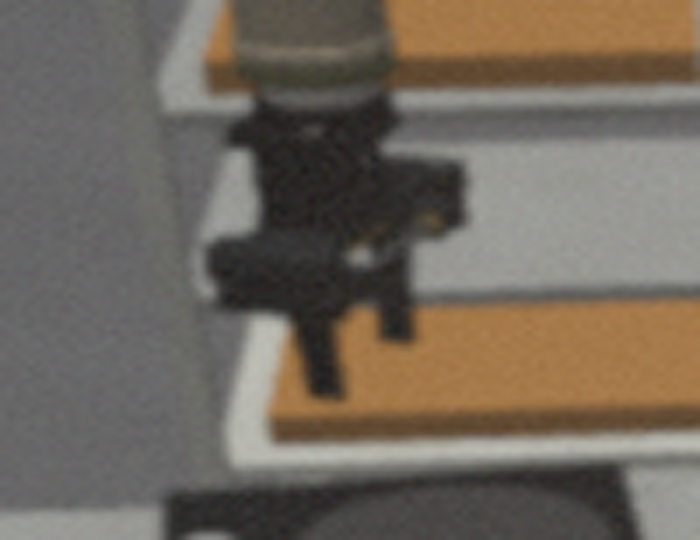

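View pics/t7.png

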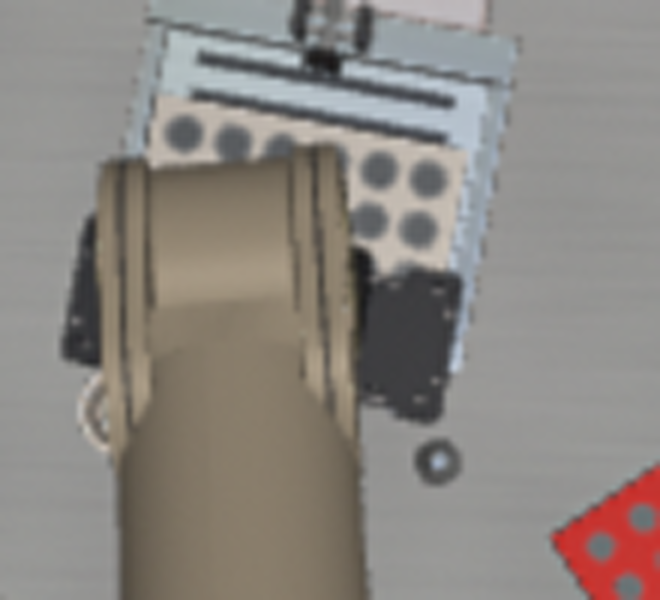

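The side view consistently puts the fingertips about 30–40 mm above the reported TCP: the initial near tip is at row 76, against 84.5 predicted. The top view shows no lateral error. I'll make a guarded descent onto the free strip of deck to find the true height.

Emit:
step_arm --increments '[[[-0.002, 0, 0.02], [0, 0, 0]], [[-0.002, 0, 0.04], [0, 0, 0]], [[-0.002, 0, 0.055], [0, 0, 0]], [[-0.002, 0, 0.065], [0, 0, 0]], [[-0.002, 0, 0.065], [0, 0, 0]]]'

```text
time: 6.5
ee_pos: [0.4545, 0.0035, 0.0365]
eef_rot: [0.072, 0.997, -0.001, -0.0]
ft_force: [0.4, 0.4, -0.1]
width: 0.0007
```

```bash
python3 -c "
from h import *
from bench import r
import cv2
go(B('b',(-94,0,20)),np.pi/2-.147)
p=np.array(r.read_state()['ee_pos'])
c=r.camera('side');cv2.imwrite('pics/side8.png',cv2.resize(c['pixels'][150:225,195:295],None,fx=7,fy=7,interpolation=cv2.INTER_CUBIC))
for z in(0,.02,.03,.04):print(z,(proj(c,p+[0,-.01,z])[0]-[195,150])*7)
"
```

```text
t 6.5 pos [0.4545 0.0035 0.0365] F [ 0.4  0.4 -0.1] w 0.0007 shift [-0.0021  0.0005  0.0165] rv [-0.0028  0.0001  0.0019]
0 [176.02720223 322.9338042 ]
0.02 [174.85803627 289.54878312]
0.03 [174.26574472 272.63615776]
0.04 [173.66822337 255.57419777]
```

View pics/side8.png

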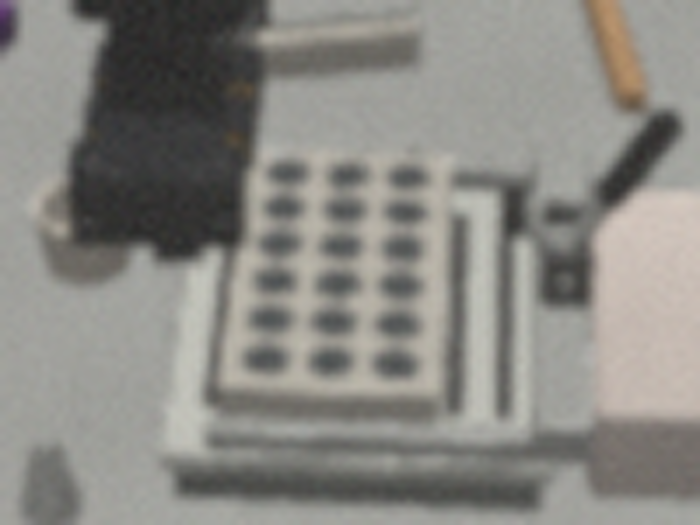

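Still no contact at reported z 0.0365, which is below deck level. The tip at crop row ~257 implies an offset of about +39 mm. I'll keep going down, guarded.

Emit:
step_arm --increments '[[[-0.002, 0, 0.008], [0, 0, 0]], [[-0.002, 0, 0.016], [0, 0, 0]], [[-0.002, 0, 0.022], [0, 0, 0]], [[-0.002, 0, 0.024], [0, 0, 0]]]'

```text
time: 6.95
ee_pos: [0.4567, 0.0031, 0.0126]
eef_rot: [0.073, 0.997, -0.001, 0.0]
ft_force: [-0.1, -1.1, -0.5]
width: 0.0004
```

Emit:
step_arm --increments '[[[0, 0, 0.002], [0, 0, 0]], [[0, 0, 0.004], [0, 0, 0]], [[0, 0, 0.004], [0, 0, 0]]]'

```text
time: 7.25
ee_pos: [0.4565, 0.0031, 0.0085]
eef_rot: [0.073, 0.997, -0.001, -0.0]
ft_force: [1.0, -0.5, -0.1]
width: 0.0003
```

Emit:
step_arm --increments '[[[0, 0, 0.002], [0, 0, 0]], [[0, 0, 0.004], [0, 0, 0]], [[0, 0, 0.004], [0, 0, 0]]]'

```text
time: 7.55
ee_pos: [0.4567, 0.0032, 0.0049]
eef_rot: [0.073, 0.997, -0.001, -0.0]
ft_force: [-2.0, -0.3, 8.1]
width: 0.0003
```

Contact with the deck comes at reported z ≈ 0.005, so true tip z is reported + 0.035. I'll raise 9 mm and push.

Emit:
step_arm --increments '[[[0, 0, -0.009], [0, 0, 0]], [[-0.006, 0, -0.009], [0, 0, 0]], [[-0.012, 0, -0.009], [0, 0, 0]], [[-0.018, 0, -0.009], [0, 0, 0]], [[-0.024, 0, -0.009], [0, 0, 0]]]'

```text
time: 8.05
ee_pos: [0.4803, -0.0003, 0.0136]
eef_rot: [0.073, 0.997, -0.001, -0.001]
ft_force: [-6.1, 1.3, 3.3]
width: 0.0001
```

Emit:
step_arm --increments '[[[-0.005, 0, 0], [0, 0, 0]], [[-0.01, 0, 0], [0, 0, 0]], [[-0.014, 0, 0], [0, 0, 0]], [[-0.017, 0, 0], [0, 0, 0]], [[-0.019, 0, 0], [0, 0, 0]]]'

```text
time: 8.55
ee_pos: [0.4994, -0.0032, 0.0134]
eef_rot: [0.073, 0.997, -0.001, -0.001]
ft_force: [-1.2, 1.3, -0.6]
width: 0.0003
```

```bash
python3 -c "
from h import *
from bench import r
import cv2
go(B('b',(-40,0,15)),np.pi/2-.147)
for n in ['side']:
  c=r.camera(n);a=c['pixels']
  cv2.imwrite('pics/%s9.png'%n,cv2.resize(a[150:240,205:305],None,fx=6,fy=6,interpolation=cv2.INTER_CUBIC))"
```

```text
t 8.55 pos [ 0.4994 -0.0032  0.0134] F [-1.2  1.3 -0.6] w 0.0003 shift [-0.0106  0.0006 -0.0017] rv [-0.003  -0.0013  0.0016]
```

View pics/side9.png

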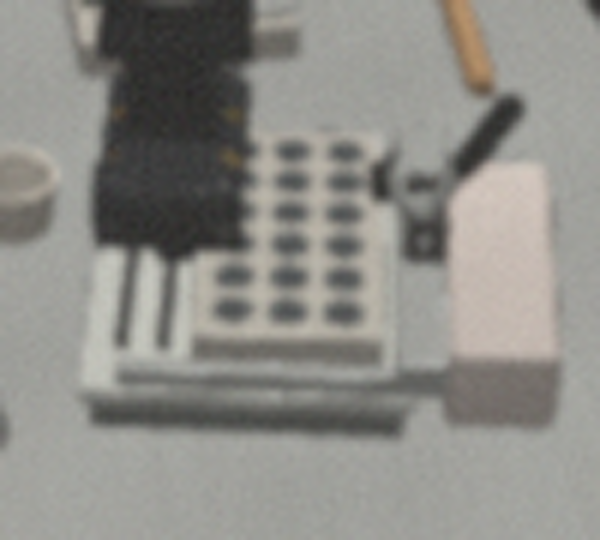

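The mould is moving squarely and is nearly at the fence. I'll continue in small steps until the force rises.

Emit:
step_arm --increments '[[[-0.002, 0, 0], [0, 0, 0]], [[-0.004, 0, 0], [0, 0, 0]], [[-0.005, 0, 0], [0, 0, 0]]]'

```text
time: 8.9
ee_pos: [0.5047, -0.004, 0.0135]
eef_rot: [0.073, 0.997, -0.001, -0.001]
ft_force: [-2.6, 1.5, 0.9]
width: 0.0005
```

Emit:
step_arm --increments '[[[-0.0015, 0, 0], [0, 0, 0]], [[-0.003, 0, 0], [0, 0, 0]], [[-0.003, 0, 0], [0, 0, 0]]]'

```text
time: 9.2
ee_pos: [0.5068, -0.0041, 0.0134]
eef_rot: [0.073, 0.997, -0.001, -0.002]
ft_force: [-7.7, 2.4, 6.7]
width: 0.0007
```

Emit:
step_arm --increments '[[[-0.002, 0, 0], [0, 0, 0]], [[-0.002, 0, 0], [0, 0, 0]], [[-0.002, 0, 0], [0, 0, 0]]]'

```text
time: 9.5
ee_pos: [0.5068, -0.0039, 0.0132]
eef_rot: [0.072, 0.997, -0.001, -0.004]
ft_force: [-13.4, 1.6, 10.1]
width: 0.0006
```

```bash
python3 -c "
from h import *
from bench import r
import cv2
p=r.read_state()['ee_pos'];print(inB('b',p))
c=r.camera('side');np.savez('side10.npz',**c);a=c['pixels']
cv2.imwrite('pics/side10.png',cv2.resize(a[160:230,215:305],None,fx=8,fy=8,interpolation=cv2.INTER_CUBIC))
for L in [(70,-90,64),(-30,-90,64),(70,90,64)]: print((proj(c,B('b',L))[0]-[215,160])*8)
"
```

```text
[-43.18828222  -0.21730827  13.20073121]
[448.69652668 378.09369369]
[189.22614881 369.99955235]
[445.16948666 101.39511022]
```

View pics/side10.png

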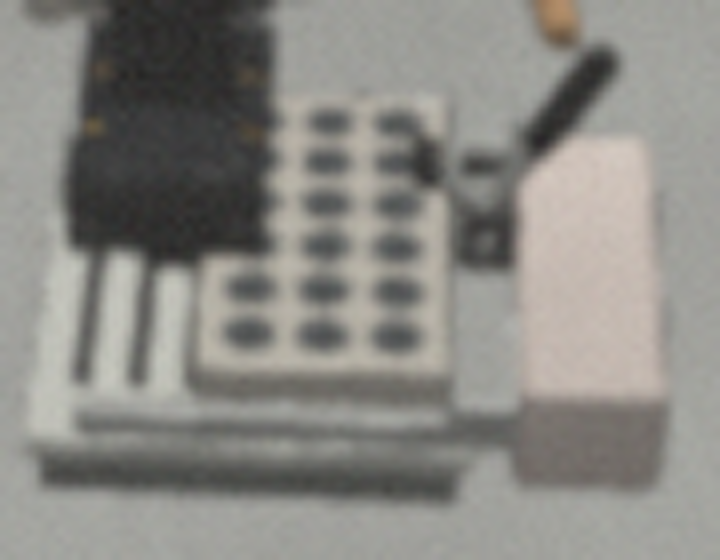

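The mould is seated: its far near-side corner is at crop (448,375), against (449,378) predicted for contact with the fence, with −13 N on the tool. I'll back off, rise, and cross over the handle.

Emit:
step_arm --increments '[[[0.008, 0, 0], [0, 0, 0]], [[0.016, 0, 0], [0, 0, 0]], [[0.016, 0, -0.045], [0, 0, 0]], [[0.016, 0, -0.09], [0, 0, 0]], [[0.016, 0, -0.135], [0, 0, 0]]]'

```text
time: 10.05
ee_pos: [0.4918, -0.0017, 0.1501]
eef_rot: [0.073, 0.997, -0.001, -0.003]
ft_force: [1.3, 1.3, -0.5]
width: 0.0002
```

```bash
python3 -c "
from h import *
from bench import r
import cv2
go(B('b',(168,0,165)),np.pi/2-.147)
c=r.camera('side');np.savez('side11.npz',**c);a=c['pixels']
cv2.imwrite('pics/side11.png',cv2.resize(a[160:230,215:305],None,fx=8,fy=8,interpolation=cv2.INTER_CUBIC))
c=r.camera('top');a=c['pixels']
cv2.imwrite('pics/top11.png',cv2.resize(a[120:220,205:305],None,fx=6,fy=6,interpolation=cv2.INTER_CUBIC))
for L in [(70,-90,64),(-30,-90,64),(70,90,64)]: print((proj(c,B('b',L))[0]-[205,120])*6)
"
```

```text
t 10.05 pos [ 0.4918 -0.0017  0.1501] F [ 1.3  1.3 -0.5] w 0.0002 shift [-2.263e-01 -2.000e-04 -1.630e-02] rv [-0.0024 -0.0062  0.0016]
[454.22533213 254.29468627]
[424.2122391  427.82205478]
[141.02643467 200.48310407]
```

View pics/side11.png

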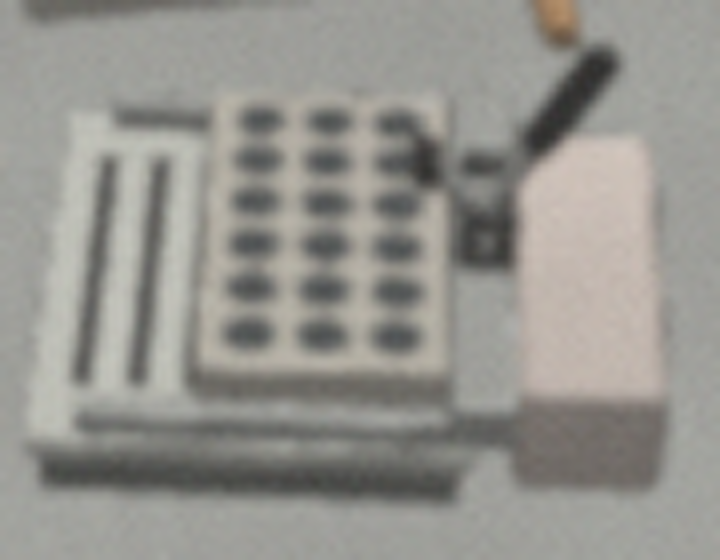

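View pics/top11.png

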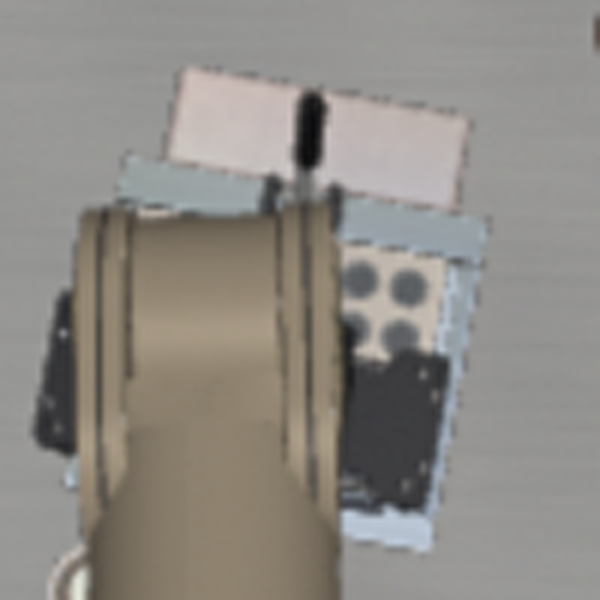

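The mould sits flush along the fence in both views. Now I cross over the handle.

Emit:
step_arm --increments '[[[-0.03, 0, -0.015], [0, 0, 0]], [[-0.075, 0, -0.016], [0, -0.006, 0]], [[-0.12, 0, -0.016], [0, -0.006, 0]], [[-0.165, 0, -0.016], [0, -0.006, 0]], [[-0.21, 0, -0.016], [0, -0.006, 0]]]'

```text
time: 10.65
ee_pos: [0.7051, -0.0316, 0.1706]
eef_rot: [0.072, 0.997, 0.001, 0.005]
ft_force: [0.5, 0.1, 1.1]
width: 0.0006
```

```bash
python3 -c "
from h import *
go(B('b',(168,0,103)),np.pi/2-.147)"
```

```text
t 10.65 pos [ 0.7051 -0.0316  0.1706] F [0.5 0.1 1.1] w 0.0006 shift [-0.0103 -0.0016  0.0677] rv [0.0018 0.0095 0.0025]
```

Emit:
step_arm --increments '[[[-0.01, -0.002, 0.0], [0, 0.0095, 0]], [[-0.01, -0.002, 0.02], [0, 0.0095, 0]], [[-0.01, -0.002, 0.045], [0, 0.0095, 0]], [[-0.01, -0.002, 0.068], [0, 0.0095, 0]], [[-0.01, -0.002, 0.068], [0, 0.0095, 0]]]'

```text
time: 11.15
ee_pos: [0.7133, -0.0347, 0.0989]
eef_rot: [0.072, 0.997, 0.001, -0.003]
ft_force: [-0.5, 0.5, -0.7]
width: 0.0003
```

```bash
python3 -c "
from h import *
from bench import r
import cv2
go(B('b',(88,0,103)),np.pi/2-.147)
p=r.read_state()['ee_pos'];print(inB('b',p))
c=r.camera('side');a=c['pixels']
cv2.imwrite('pics/side12.png',cv2.resize(a[125:230,215:335],None,fx=6,fy=6,interpolation=cv2.INTER_CUBIC))
print((proj(c,p+np.array([0,-.01,.035]))[0]-[215,125])*6)
"
```

```text
t 11.15 pos [ 0.7133 -0.0347  0.0989] F [-0.5  0.5 -0.7] w 0.0003 shift [ 0.0776  0.0006 -0.0037] rv [ 0.0007 -0.0052  0.0022]
[165.57408854  -0.46115394  98.85109558]
[527.94886384 297.52580511]
```

View pics/side12.png

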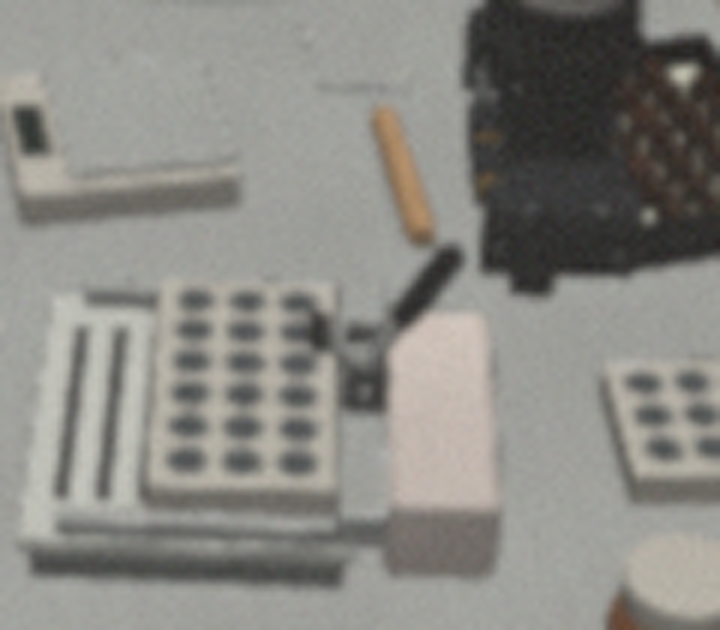

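The fingertip is beyond the handle at crop (530,292), against (528,297) predicted, so the 35 mm offset is confirmed. I'll push back towards the mould.

Emit:
step_arm --increments '[[[0.01, 0, 0], [0, 0, 0]], [[0.02, 0, 0], [0, 0, 0]], [[0.028, 0, 0], [0, 0, 0]], [[0.036, 0, 0], [0, 0, 0]], [[0.044, 0, 0], [0, 0, 0]]]'

```text
time: 11.7
ee_pos: [0.6733, -0.0282, 0.1045]
eef_rot: [0.072, 0.997, 0.001, 0.002]
ft_force: [5.4, 0.8, 3.6]
width: 0.0004
```

Emit:
step_arm --increments '[[[0.007, 0, 0], [0, 0, 0]], [[0.014, 0, 0], [0, 0, 0]], [[0.021, 0, 0], [0, 0, 0]], [[0.026, 0, 0], [0, 0, 0]]]'

```text
time: 12.1
ee_pos: [0.6465, -0.0243, 0.1041]
eef_rot: [0.072, 0.997, 0.001, 0.002]
ft_force: [0.8, 0.5, -0.4]
width: 0.0006
```

```bash
python3 -c "
from h import *
from bench import r
import cv2
go(B('b',(85,0,103)),np.pi/2-.147)
p=r.read_state()['ee_pos'];print(inB('b',p))
c=r.camera('side');a=c['pixels']
cv2.imwrite('pics/side13.png',cv2.resize(a[125:230,215:335],None,fx=6,fy=6,interpolation=cv2.INTER_CUBIC))
"
```

```text
t 12.1 pos [ 0.6465 -0.0243  0.1041] F [ 0.8  0.5 -0.4] w 0.0006 shift [ 0.013  -0.      0.0011] rv [0.0026 0.0034 0.0027]
[9.79567628e+01 4.18979096e-02 1.04140126e+02]
```

View pics/side13.png

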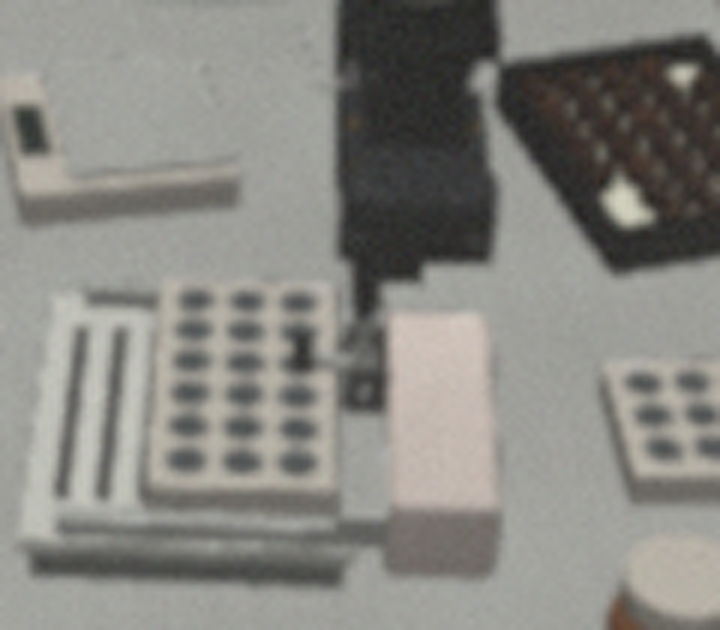

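The pad is down on the rim at crop (300,350) and the force is back to zero, so the clamp has snapped over. I'll rise clear and check.

Emit:
step_arm --increments '[[[-0.015, 0, 0], [0, 0, 0]], [[-0.03, 0, -0.02], [0, 0, 0]], [[-0.03, 0, -0.055], [0, 0, 0]], [[-0.03, 0, -0.09], [0, 0, 0]], [[-0.03, 0, -0.09], [0, 0, 0]]]'

```text
time: 12.65
ee_pos: [0.6772, -0.0296, 0.1989]
eef_rot: [0.072, 0.997, 0.001, 0.004]
ft_force: [-0.5, 0.4, -0.3]
width: 0.0007
```

```bash
python3 -c "
from h import *
from bench import r
import cv2
c=r.camera('side');a=c['pixels']
cv2.imwrite('pics/side14.png',cv2.resize(a[150:230,215:305],None,fx=7,fy=7,interpolation=cv2.INTER_CUBIC))
for th in (.5,.95,1.1):
  L=(83-85*np.sin(th-.5),0,76+85*np.cos(th-.5)); print(th,(proj(c,B('b',L))[0]-[215,150])*7)
# push target for toggle
P=np.load('poses.npz')['x'];print(P)
go(B('x',(-75,30,165)),np.pi/2+P[2])
"
```

```text
0.5 [430.12467804 103.3717893 ]
0.95 [346.06769749 116.45688733]
1.1 [320.88329361 127.37154471]
[ 0.51326202 -0.33258906  0.09066432]
t 12.7 pos [ 0.6762 -0.0294  0.1961] F [-0.4  0.3 -0.8] w 0.0006 shift [ 0.1976 -0.312   0.0291] rv [ 0.0022  0.0061 -0.2355]
```

View pics/side14.png

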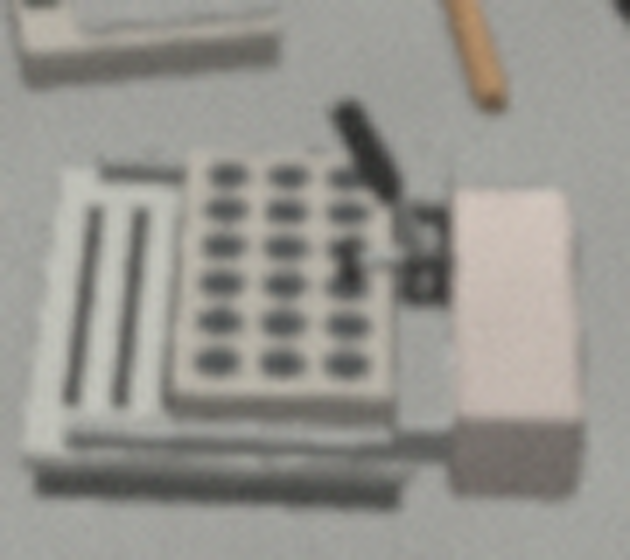

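The lever tip at crop (348,108) matches 0.95 rad, predicted (346,116): clamped on the rim. Now to the long toggle.

Emit:
step_arm --increments '[[[0.02, -0.032, 0], [0, 0, -0.1]], [[0.043, -0.068, 0], [0, 0, -0.235]], [[0.067, -0.106, 0], [0, 0, -0.235]], [[0.09, -0.142, 0], [0, 0, -0.235]], [[0.114, -0.18, 0], [0, 0, -0.235]]]'

```text
time: 13.2
ee_pos: [0.5353, -0.1916, 0.1934]
eef_rot: [-0.045, 0.999, 0.001, 0.002]
ft_force: [-0.1, -0.5, -0.2]
width: 0.0004
```

```bash
python3 -c "
from h import *
P=np.load('poses.npz')['x']
go(B('x',(-75,30,150)),np.pi/2+P[2])
"
```

```text
t 13.2 pos [ 0.5353 -0.1916  0.1934] F [-0.1 -0.5 -0.2] w 0.0004 shift [ 0.1098 -0.1085  0.0427] rv [0.0022 0.0039 0.0001]
```

Emit:
step_arm --increments '[[[0.03, -0.03, 0], [0, 0, 0]], [[0.06, -0.06, 0], [0, 0.004, 0]], [[0.09, -0.088, 0.01], [0, 0.004, 0]], [[0.11, -0.109, 0.03], [0, 0.004, 0]], [[0.11, -0.109, 0.043], [0, 0.004, 0]]]'

```text
time: 13.7
ee_pos: [0.4314, -0.3131, 0.1478]
eef_rot: [-0.042, 0.999, 0.001, -0.001]
ft_force: [-0.4, -0.5, 0.2]
width: 0.0006
```

```bash
python3 -c "
from h import *
from bench import r
import cv2
P=np.load('poses.npz')['x']
go(B('x',(-75,30,73)),np.pi/2+P[2])
p=np.array(r.read_state()['ee_pos'])
for n in('side','top'):
  c=r.camera(n);a=c['pixels'];o=[190,200] if n=='side' else [300,140]
  cv2.imwrite('pics/%s15.png'%n,cv2.resize(a[o[1]:o[1]+110,o[0]:o[0]+110],None,fx=5,fy=5,interpolation=cv2.INTER_CUBIC))
  print(n,(proj(c,p+[0,0,.035])[0]-o)*5)
"
```

```text
t 13.7 pos [ 0.4314 -0.3131  0.1478] F [-0.4 -0.5  0.2] w 0.0006 shift [-0.005   0.003   0.0748] rv [ 0.0028 -0.0028 -0.0064]
side [135.57305525 144.35562875]
top [233.22878643 368.26838048]
```

View pics/side15.png

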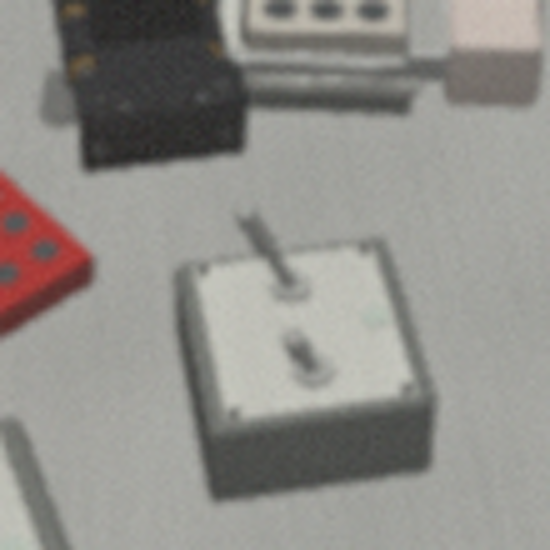

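View pics/top15.png

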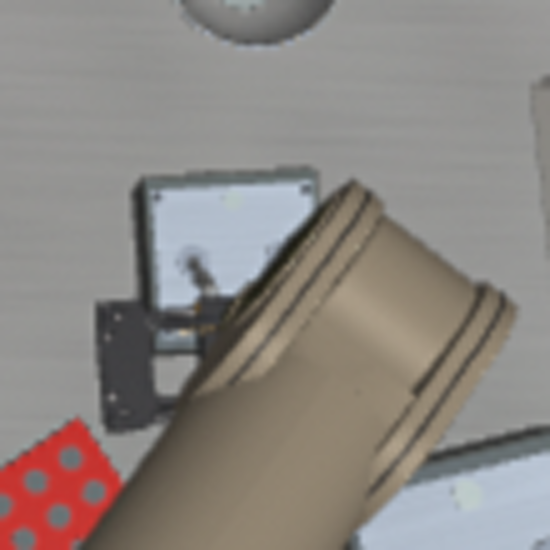

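Emit:
step_arm --increments '[[[-0.003, 0.003, 0.02], [0, 0, -0.006]], [[-0.003, 0.003, 0.045], [0, 0, -0.006]], [[-0.003, 0.003, 0.068], [0, 0, -0.006]], [[-0.003, 0.003, 0.073], [0, 0, -0.006]], [[-0.003, 0.003, 0.073], [0, 0, -0.006]]]'

```text
time: 14.3
ee_pos: [0.4366, -0.3045, 0.0739]
eef_rot: [-0.049, 0.999, 0.002, -0.003]
ft_force: [0.4, -0.5, 0.0]
width: 0.0001
```

```bash
python3 -c "
from h import *
from bench import r
import cv2
P=np.load('poses.npz')['x']
go(B('x',(-10,30,73)),np.pi/2+P[2])
p=np.array(r.read_state()['ee_pos'])
for n in('side',):
  c=r.camera(n);a=c['pixels'];o=[190,200] if n=='side' else [300,140]
  cv2.imwrite('pics/%s16.png'%n,cv2.resize(a[o[1]:o[1]+110,o[0]:o[0]+110],None,fx=5,fy=5,interpolation=cv2.INTER_CUBIC))
  print(n,(proj(c,p+[0,0,.035])[0]-o)*5)
"
```

```text
t 14.3 pos [ 0.4366 -0.3045  0.0739] F [ 0.4 -0.5  0. ] w 0.0001 shift [-0.0637 -0.0053  0.0005] rv [ 0.0052 -0.0056  0.0065]
side [149.06131891 234.52220628]
```

View pics/side16.png

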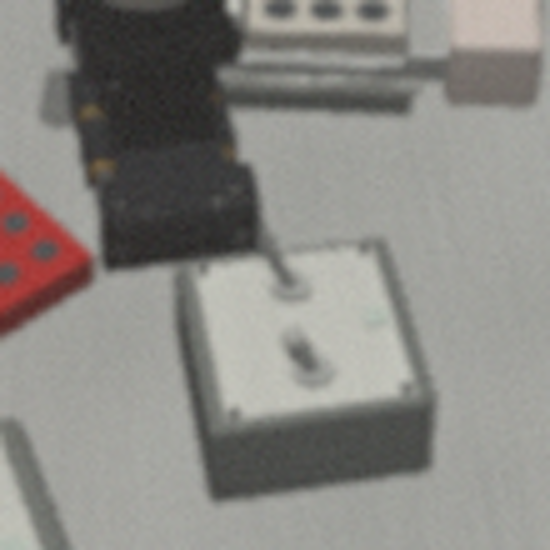

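Emit:
step_arm --increments '[[[-0.01, -0.003, 0], [0, 0, 0]], [[-0.02, -0.005, 0], [0, 0, 0]], [[-0.028, -0.005, 0], [0, 0, 0]], [[-0.036, -0.005, 0], [0, 0, 0]], [[-0.044, -0.005, 0], [0, 0, 0]]]'

```text
time: 14.85
ee_pos: [0.4816, -0.306, 0.0746]
eef_rot: [-0.048, 0.999, 0.002, -0.003]
ft_force: [-1.5, 0.4, 1.9]
width: 0.0003
```

Emit:
step_arm --increments '[[[-0.006, 0, 0], [0, 0, 0]], [[-0.012, 0, 0], [0, 0, 0]], [[-0.017, 0, 0], [0, 0, 0]], [[-0.02, 0, 0], [0, 0, 0]]]'

```text
time: 15.25
ee_pos: [0.5022, -0.3038, 0.0744]
eef_rot: [-0.048, 0.999, 0.002, -0.002]
ft_force: [-0.1, -0.4, -1.2]
width: 0.0004
```

```bash
python3 -c "
from h import *
from bench import r
import cv2
P=np.load('poses.npz')['x']
go(B('x',(-10,30,73)),np.pi/2+P[2])
p=np.array(r.read_state()['ee_pos']);print(inB('x',p))
for n in('side','wrist'):
  c=r.camera(n);a=c['pixels'];o=[190,200]
  cv2.imwrite('pics/%s17.png'%n,cv2.resize(a[o[1]:o[1]+110,o[0]:o[0]+110],None,fx=5,fy=5,interpolation=cv2.INTER_CUBIC) if n=='side' else a)
"
```

```text
t 15.25 pos [ 0.5022 -0.3038  0.0744] F [-0.1 -0.4 -1.2] w 0.0004 shift [0.0016 0.0003 0.0014] rv [ 0.0045 -0.0047  0.0063]
[-8.4133596  29.67871241 74.40295404]
```

View pics/side17.png

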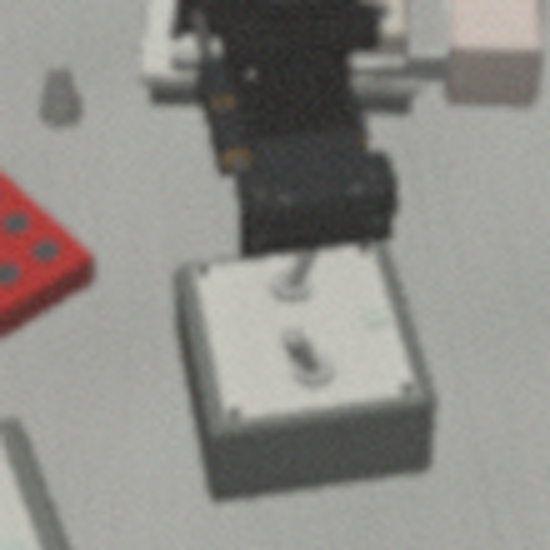

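View pics/wrist17.png

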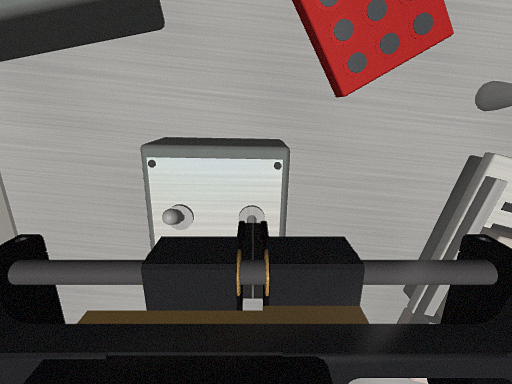

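The toggle now leans the other way, with its base at side crop (293,290) and the stem heading right, and the force is gone. I'll back off, rise and check.

Emit:
step_arm --increments '[[[0.02, 0, 0], [0, 0, 0]], [[0.035, 0, -0.02], [0, 0, 0]], [[0.055, 0, -0.06], [0, 0, 0]], [[0.06, 0, -0.105], [0, 0, 0]], [[0.06, 0, -0.14], [0, 0, 0]]]'

```text
time: 15.85
ee_pos: [0.4418, -0.3111, 0.2173]
eef_rot: [-0.047, 0.999, 0.002, -0.002]
ft_force: [1.5, 0.1, -0.3]
width: 0.0006
```

```bash
python3 -c "
from h import *
from bench import r
import cv2
s=r.read_state();print(s['ft_force'],s['joint_vel'])
c=r.camera('side');a=c['pixels']
cv2.imwrite('pics/side18.png',cv2.resize(a[150:305,200:310],None,fx=5,fy=3.8,interpolation=cv2.INTER_CUBIC))
cv2.imwrite('pics/side18f.png',a)
for L in [(-25,30,122),(25,30,122),(-11,-30,88)]: print((proj(c,B('x',L))[0]-[200,150])*[5,3.8])
"
```

```text
[ 1.54562876  0.13015262 -0.28849862] [-0.08212511 -0.21493833  0.01351264 -0.53254775  0.15367279  0.68796689
 -0.13269592]
[191.90424036 350.13555635]
[284.97871834 340.2735923 ]
[240.4761296  445.44369877]
```

View pics/side18.png

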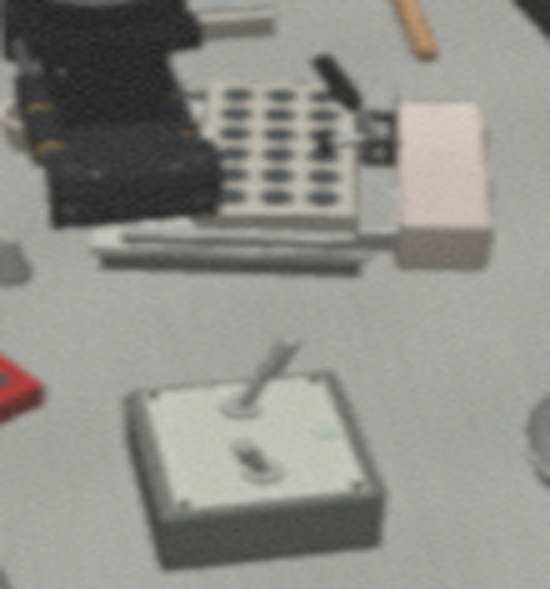

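View pics/side18f.png

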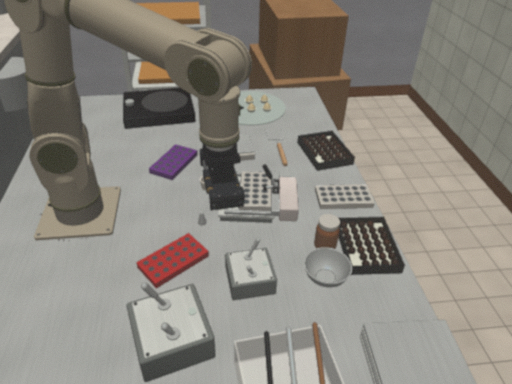

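The long toggle tip at crop (290,348) is in the on position, predicted (285,340). The short toggle is unchanged, the clamp is still down and the mould is still seated. I'll settle and hand in.

Emit:
step_arm --increments '[[[0, 0, 0], [0, 0, 0]], [[0, 0, 0], [0, 0, 0]], [[0, 0, 0], [0, 0, 0]]]'

```text
time: 16.2
ee_pos: [0.4438, -0.3118, 0.2213]
eef_rot: [-0.048, 0.999, 0.001, 0.001]
ft_force: [-1.1, -0.0, -0.9]
width: 0.0003
```

```bash
python3 -c "
from bench import r
s=r.read_state();print(s['time'],s['ft_force'],s['joint_vel'])
print(r.close_job())"
```

```text
16.2 [-1.06968852 -0.01644812 -0.93431405] [ 0.00108923  0.00823978 -0.00080237  0.00679904  0.00025444  0.00296743
 -0.0002056 ]
the job is handed in; nothing more can be done
None
```

The job is done and handed in at 16.2 s: I pushed the mould against the fence, flipped the clamp onto its rim, then flipped the long toggle on, in that order.

- **Mould:** it sits flush along the fence in both the side and top views. The push force rose to about 13 N with no further movement.
- **Clamp:** the lever's position matches about 0.95 rad, with the pad on the mould's rim.
- **Toggles:** the long toggle is over in the on position, and the short one is as found.
- **Surroundings:** nothing else in the scene appears moved, and the gripper is clear of everything.

**What disagreed:** the fingertips were about 35 mm higher than the reported TCP. Because of that, my first push, with the gripper open, passed over the mould without moving it. I touched the deck with the fingertips shut (about 8 N) to measure the offset and allowed for it from then on. Later checks agreed to within about 1–2 px in the side view.

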